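# Swing the bail in and stack the board tray

### The job

On the soldering bench, swing the red bail of the blue tote in until it lies flat across the tote's mouth. Then pick up the green tray of circuit boards and set it down, without dropping it, on top of the tote, carried by the bail and the steel crossbar: centred, level and lengthwise along the tote. Leave the yellow tray where it stands.

Things in the scene. Friction and masses are not known exactly. Their poses are not given: they have to be found in the camera images.
- tote: Open blue plastic tote fixed to the bench, 200 mm long (x), 150 wide (y), rim 80 high, walls 4; contents up to 30 high. Origin: centre of its underside, z up. Red U-shaped bail of 8 mm round bar hinged at the +x end; an equal steel crossbar is fixed along y at x = -45, z = 84 mm. With the bail in, both bars' tops are 88 mm above the bench: there the underside of a stacked tray lies.
- bail (a joint): Angle of the red bail, rad. 0: in, level over the mouth, at its stop; grows as it swings up (1.57 upright) and out (stop 2.9); starts at 2.3 to 2.85. In the tote's frame its crossbar, 146 mm long along y and centred on y = 0, is at x = 100 - 55 cos(angle), z = 84 + 55 sin(angle) mm. Light friction hinge: stays where left, about 1 N at the bar moves it.
- green_tray: Green plastic tray of circuit boards, loose, 160 mm long (x) by 110 wide (y), rim 35 mm high, 0.2 to 0.4 kg. Origin: centre of its underside, z up. Handle in the middle: a bar 60 mm long (along x), 14 mm thick (along y), 53 to 71 mm above the underside, on a 6 mm web. The same either way round.
- yellow_tray: Yellow tray of the same shape and size, with round black capacitors, loose; a bystander to be left alone. Origin: centre of its underside.
Mind the look-alikes: they are no part of the job. Of the things that look like the green_tray, take the one that is nearest to the robot's base at the start.

How it is judged:
By the outcome, as a careful person would: the job done as asked, in the order asked, and still so for the second after the job is handed in, with the robot touching nothing.
It also fails if it takes over 48 s, if anything falls off the work surface, if the arm or the gripper's body presses on something with over 40 N, if the wrist force passes 120 N, or if a joint passes its speed limit or range.

### The arm

A 7-joint arm with a two-finger parallel gripper is mounted at the origin on the work surface. World frame = base frame: x ahead of the robot, y to its left, z up, the work surface at z = 0. Lengths are in m, angles in rad, forces in N, time in s.
With the tool pointing down it reaches from about 0.425 to 0.95 m from the base axis. Payload 4.7 kg.
Tool frame: the origin (TCP) lies on the centre line of the jaws, within the pads' length; the fingertips stand robot.nose_length ahead of it and the grasp point (between the pads) lies 8 mm behind it (robot.nose_length is the distance from the TCP to the fingertips, in m); z points along the fingers, y is the line along which they close (so a half turn about z gives the same grasp; the last joint's range is limited). The gripper opens to 85 mm and grips with 20 to 120 N. Pads are 22 mm wide; open, the fingers measure 114 mm over their backs; the gripper's body (76 mm by 85 mm) begins 54 mm behind the grasp point. The pads swing forward as they close: fully open they stand 13 mm farther back than shut.
Start: joints at [-1.369, 0.469, -0.049, 1.532, 0.024, 1.141, -0.082], TCP at [0.154, 0.657, 0.242] pointing down, gripper open.
Joint ranges: [-2.59, 2.59], [-0.33, 1.99], [-1.39, 1.29], [0.1, 2.45], [-1.04, 4.18], [0.21, 1.99], [-2.66, 2.66]. Speed limits (rad/s): [2.57, 2.57, 3.14, 3.14, 3.14, 3.14, 3.14].

### API

Orientations are given as [roll, pitch, yaw] about the fixed x, y, z axes, in that order (R = Rz(yaw) Ry(pitch) Rx(roll)).
In Python, from plant import robot gives the robot as it stands. Calls block until the motion is done:
- robot.goto(position, orientation): joint-space move of the TCP to a pose.
- robot.move_straight(position, vel=0.15, attitude=None, contact_N=None): straight line of the TCP; attitude=None keeps the orientation; vel is the mean speed in m/s. With contact_N (N) it stops when the force on the tool has changed by that much, and returns True; else False.
- robot.move_joints(angles): joint-space move.
- robot.grip(opening, strength=None): opening from 0.0 (shut) to 1.0 (fully open); strength is the grip in N (None keeps the last); returns when the fingers have stopped.
- robot.sleep(seconds).
- robot.inverse_kinematics(position, orientation): joint angles nearest the present ones, or None.
- robot.sense(): the state.
- robot.grab_frame(name): name is "side" or "top" or "wrist"; returns a dict with "image" (480x640x3 uint8, red, green, blue), "range_z" (480x640 float32, m along the optical axis (not along the pixel's ray), 0 where there is no reading), "fx", "fy", "cx", "cy" (pixels), "R" (3x3) and "t" (3): a world point X has camera coordinates R X + t. Camera axes: x right, y down, z forward; pixel columns grow to the right and rows downward; lengths in m; the calibration is good to about 2 mm. A picture is of the moment at which its call begins.
A pose or a line that the arm cannot do raises robot.IKError and nothing moves.
- robot.close_job(): hands the job in; it is judged then, once.
The state is a dict: "t": time; "joint_pos": joint angles; "joint_velocities": joint speeds; "effort": joint torques, N m; "tcp_pos": TCP position; "tcp_rot": TCP orientation; "wrist_force": force on the tool from outside, world axes, zero at the start; "torque": the same for the moment, N m; "opening": opening from 0.0 (shut) to 1.0 (fully open); "gripper_force": force on a finger pad.
Only numpy, scipy, OpenCV 4.12 (cv2) and the standard library are available. Lean on these libraries where they do the work, as an engineer would, in place of code of your own. Each camera call takes 0.05 s, during which the arm holds its last target. There are 200 camera calls.

## Working session

There is one attempt and no reset: what is moved stays moved. The work goes in short steps, each a Python script; the robot and the scene stay as the last script left them, time stands still between calls to the robot, and variables do not carry over. Pictures are saved under pics/ and viewed, at most 10 in all, crops included, and the job is handed in when it is done.

```bash
ls; mkdir -p pics
python3 - <<'E'
from plant import robot
import cv2,numpy as np,pickle
fs={n:robot.grab_frame(n) for n in("top","side")}
pickle.dump(fs,open('f0.pkl','wb'))
for n,f in fs.items():
    cv2.imwrite(f'pics/{n}0.png',f['image'][:,:,::-1]); print(n,f['fx'],f['cx'],f['R'].round(3).tolist(),f['t'])
print(robot.nose_length,robot.sense())
E
```

```text
pics
top 446.12876829507496 317.0739215816621 [[0.003, -1.0, 0.014], [-0.982, -0.005, -0.189], [0.189, -0.013, -0.982]] [0.23218547 0.44384473 0.88639496]
side 624.6541874660531 324.2714990481587 [[0.866, -0.501, 0.003], [-0.28, -0.489, -0.826], [0.415, 0.714, -0.564]] [-0.2552003   0.30304979  1.25742059]
0.011 {'t': 0.1, 'joint_pos': array([-1.36888103,  0.46935047, -0.04859252,  1.5335391 ,  0.02410025,
        1.14102138, -0.08228995]), 'joint_velocities': array([ 0.0028845 , -0.00269852, -0.0005099 , -0.00245341,  0.00134428,
        0.00014013,  0.00087006]), 'effort': array([ 5.90373456e-04, -5.11515677e+01, -4.69472946e-02, -2.38389713e+01,
        1.07730881e-02,  4.37337236e-03, -1.43072174e-05]), 'tcp_pos': array([0.15429442, 0.65662049, 0.24138827]), 'tcp_rot': array([-3.13986099e+00,  6.14568165e-05,  2.91081363e+00]), 'wrist_force': array([ 0.29366617,  0.11447686, -0.00430454]), 'torque': array([0.03642991, 0.03515703, 0.00292631]), 'gripper_force': 0.0, 'opening': 0.9959676162099655}
```

View pics/top0.png

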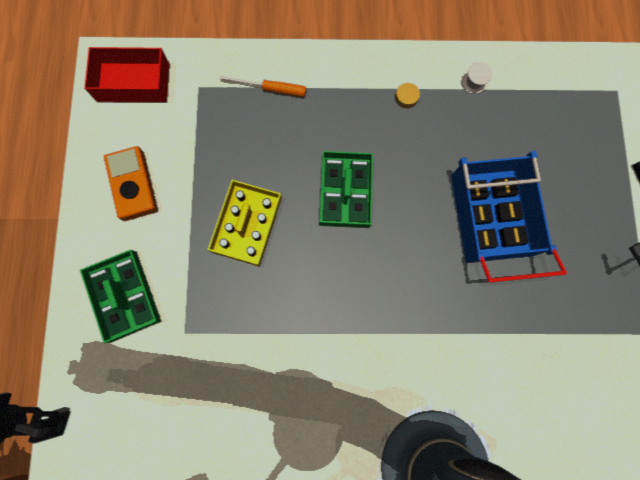

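View pics/side0.png

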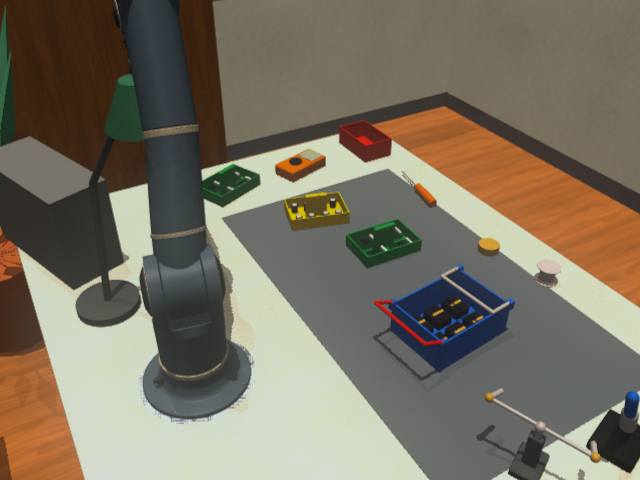

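The top view shows the look-alikes: green trays at (120,295) and (346,190), and the yellow tray at (246,222). The tote is at (505,210), with its red bail swung out toward the robot around (525,268) and the steel crossbar at (500,180). Next I'll measure these.

```bash
cat > h.py <<'E'
import cv2,numpy as np
def world(f):
    v,u=np.mgrid[0:480,0:640]; z=f['range_z']
    P=np.stack([(u-f['cx'])/f['fx']*z,(v-f['cy'])/f['fy']*z,z],-1)
    return (P-f['t'])@f['R']
def mask(f,c):
    h=cv2.cvtColor(f['image'],cv2.COLOR_RGB2HSV); H,S,V=cv2.split(h)
    r={'green':(50,80),'yellow':(24,35),'blue':(100,125)}.get(c)
    m=((H<6)|(H>174)) if c=='red' else (H>r[0])&(H<r[1])
    return m&(S>120)&(V>50)&(f['range_z']>0)
def comps(m,n=60):
    k,l,s,c=cv2.connectedComponentsWithStats(cv2.morphologyEx(m.astype(np.uint8),cv2.MORPH_CLOSE,np.ones((5,5))))
    return [((l==i)&m,c[i].round()) for i in range(1,k) if s[i,4]>n]
def rect(P):
    (c,s,a)=cv2.minAreaRect((P[:,:2]*1000).astype(np.float32)); 
    if s[0]<s[1]: s=s[::-1]; a+=90
    return np.array(c)/1000,np.array(s),(a+90)%180-90
E
python3 - <<'E'
from h import *; import pickle
fs=pickle.load(open('f0.pkl','rb'))
for n,f in fs.items():
    W=world(f)
    for c in('green','yellow','blue','red'):
        for m,ce in comps(mask(f,c)):
            P=W[m]
            if np.hypot(*P.mean(0)[:2])>1.2: continue
            z=P[:,2]; print(n,c,ce,len(P),'z',np.percentile(z,[1,50,99]).round(3))
            bands={'green':[(.028,.042),(.06,.08)],'yellow':[(.028,.042),(.06,.08)],'blue':[(.074,.09)],'red':[(.07,.2)]}[c]
            for b in bands:
                Q=P[(z>b[0])&(z<b[1])]
                if len(Q)>8: c_,s,a=rect(Q); print('   band',b,len(Q),c_.round(4),s.round(0),round(a,1),'dist',np.hypot(*c_).round(3))
            if c=='red': 
                q=P[::max(1,len(P)//25)]; print(q.round(3).tolist())
# steel bars
f=fs['top'];W=world(f);z=W[...,2]
m=(z>.078)&(z<.095)&(cv2.cvtColor(f['image'],cv2.COLOR_RGB2HSV)[...,1]<70)&(f['image'].min(2)>100)&(W[...,1]<0)&(W[...,0]>.4)
for mm,ce in comps(m,20): print('steel',ce,mm.sum(),rect(W[mm]))
E
```

```text
top green [346. 188.] 2858 z [-0.     0.014  0.072]
   band (0.028, 0.042) 372 [0.5689 0.1713] [162. 109.] -2.6 dist 0.594
   band (0.06, 0.08) 191 [0.5683 0.1705] [61. 14.] -2.6 dist 0.593
top green [120. 295.] 2834 z [-0.     0.014  0.072]
   band (0.028, 0.042) 503 [0.3355 0.6393] [160. 112.] 23.5 dist 0.722
   band (0.06, 0.08) 211 [0.3357 0.6392] [60. 14.] 24.5 dist 0.722
top yellow [244. 222.] 3180 z [-0.001  0.004  0.072]
   band (0.028, 0.042) 509 [0.4919 0.3865] [161. 111.] -16.3 dist 0.626
   band (0.06, 0.08) 175 [0.4914 0.3869] [59. 14.] -16.5 dist 0.625
top blue [502. 209.] 3894 z [0.001 0.026 0.088]
   band (0.074, 0.09) 901 [ 0.5172 -0.1505] [215. 158.] 6.0 dist 0.539
top red [127.  74.] 4261 z [-0.     0.022  0.062]
[[0.878, 0.739, 0.06], [0.877, 0.588, 0.057], [0.876, 0.705, 0.045], [0.878, 0.664, 0.036], [0.876, 0.626, 0.031], [0.854, 0.579, 0.059], [0.864, 0.737, 0.028], [0.876, 0.727, 0.003], [0.87, 0.711, 0.004], [0.867, 0.696, 0.001], [0.861, 0.674, 0.003], [0.856, 0.66, 0.004], [0.85, 0.645, 0.005], [0.846, 0.631, 0.003], [0.842, 0.615, 0.002], [0.806, 0.579, 0
[... 2716 characters left out ...]
, -0.096, 0.108], [0.403, -0.095, 0.09], [0.392, -0.097, 0.093], [0.382, -0.1, 0.097], [0.359, -0.111, 0.11], [0.357, -0.116, 0.107], [0.361, -0.128, 0.109], [0.359, -0.135, 0.107], [0.364, -0.145, 0.108], [0.41, -0.105, 0.049], [0.365, -0.161, 0.107], [0.368, -0.173, 0.11], [0.364, -0.179, 0.109], [0.369, -0.188, 0.108], [0.367, -0.192, 0.105], [0.368, -0.206, 0.111], [0.374, -0.214, 0.11], [0.371, -0.218, 0.106], [0.373, -0.228, 0.108], [0.418, -0.193, 0.051], [0.37, -0.235, 0.108], [0.405, -0.239, 0.094], [0.385, -0.243, 0.105], [0.376, -0.245, 0.109], [0.378, -0.246, 0.106]]
steel [503. 178.] 395 (array([ 0.58395129, -0.14391418]), array([154.80644226,  52.37504196]), -83.49651193618774)
```

Both views agree. The green trays are 0.594 m from the base at (346,190) and 0.722 m at (120,295), so I take the first one. The tote centre is about (0.516,-0.151), with its yaw at about 186°, and the bail is at about 2.69 rad. Next I'll check the choice in a crop and test the inverse kinematics.

```bash
cat >> h.py <<'E'
YAW=np.deg2rad(6.2); C=np.array([.516,-.1515]); ex=-np.array([np.cos(YAW),np.sin(YAW)]); ey=np.array([-ex[1],ex[0]])
def tote(x,y,z): return np.r_[C+ex*x/1000+ey*y/1000,z/1000]
def bar(a,y): return tote(100-55*np.cos(a),y,84+55*np.sin(a))
from scipy.spatial.transform import Rotation as Ro
def down(yaw,tilt=0,th=0):  # tilt about horizontal axis at heading th
    r=Ro.from_rotvec(tilt*np.array([np.cos(th),np.sin(th),0]))*Ro.from_euler('xyz',[np.pi,0,yaw])
    return r
E
python3 - <<'E'
from h import *; import pickle
from plant import robot
f=pickle.load(open('f0.pkl','rb'))['top']
cv2.imwrite('pics/crop.png',cv2.resize(f['image'][140:240,290:400,::-1],None,fx=5,fy=5))
thy=np.arctan2(ey[1],ey[0])
for yaw in (YAW+np.pi/2,YAW-np.pi/2):
  for tilt in (-.6,-.3,0,.3,.6):
    r=down(yaw,tilt,thy); zt=r.as_matrix()[:,2]
    ok=[]
    for y in(0,30,45):
      ok.append([robot.inverse_kinematics((bar(a,y)+zt*(.008-b)).tolist(),r.as_euler('xyz').tolist()) is not None for a,b in((2.69,.08),(2.69,0),(2,0),(1.2,0),(.5,0),(0,0))])
    print(round(yaw,2),tilt,zt.round(2),np.array(ok).astype(int).tolist())
for yaw in (-.044,-.044+np.pi): print(robot.inverse_kinematics([.568,.17,.054],[np.pi,0,yaw]))
for yaw in (YAW,YAW+np.pi,YAW-np.pi): print(robot.inverse_kinematics(tote(0,0,142).tolist(),[np.pi,0,yaw]))
print(robot.sense()['t'])
E
```

```text
1.68 -0.6 [-0.56 -0.06 -0.83] [[1, 1, 1, 1, 1, 1], [1, 1, 1, 1, 1, 1], [1, 1, 1, 1, 1, 1]]
1.68 -0.3 [-0.29 -0.03 -0.96] [[1, 1, 1, 1, 1, 1], [1, 1, 1, 1, 1, 1], [1, 1, 1, 1, 1, 1]]
1.68 0 [ 0.  0. -1.] [[1, 1, 1, 1, 1, 1], [1, 1, 1, 1, 1, 1], [1, 1, 1, 1, 1, 1]]
1.68 0.3 [ 0.29  0.03 -0.96] [[1, 1, 1, 1, 1, 1], [1, 1, 1, 1, 1, 1], [1, 1, 1, 1, 1, 1]]
1.68 0.6 [ 0.56  0.06 -0.83] [[0, 0, 0, 0, 1, 1], [0, 0, 0, 0, 1, 1], [0, 0, 0, 1, 1, 1]]
-1.46 -0.6 [-0.56 -0.06 -0.83] [[1, 1, 1, 1, 1, 1], [1, 1, 1, 1, 1, 1], [1, 1, 1, 1, 1, 1]]
-1.46 -0.3 [-0.29 -0.03 -0.96] [[1, 1, 1, 1, 1, 1], [1, 1, 1, 1, 1, 1], [1, 1, 1, 1, 1, 1]]
-1.46 0 [-0. -0. -1.] [[1, 1, 1, 1, 1, 1], [1, 1, 1, 1, 1, 1], [1, 1, 1, 1, 1, 1]]
-1.46 0.3 [ 0.29  0.03 -0.96] [[1, 1, 1, 1, 1, 1], [1, 1, 1, 1, 1, 1], [1, 1, 1, 1, 1, 1]]
-1.46 0.6 [ 0.56  0.06 -0.83] [[0, 0, 0, 0, 1, 1], [0, 0, 0, 0, 1, 1], [0, 0, 0, 1, 1, 1]]
[-0.77369348  0.62122249  0.56629589  1.91586596 -0.48048956  0.7417586
 -1.54445903]
[-0.46475121  0.55970748  0.13753251  1.89746032 -0.11434151  0.69190121
  1.2670018 ]
[-0.54320752  0.54485286  1.02269017  2.00224865 -0.58776701  0.92359472
 -0.67294238]
[-0.34530156  0.43122632  0.71460654  1.99351215 -0.37349041  0.84915494
  2.25450113]
[-0.34530156  0.43122632  0.71460654  1.99351215 -0.37349041  0.84915494
  2.25450113]
0.1
```

View pics/crop.png

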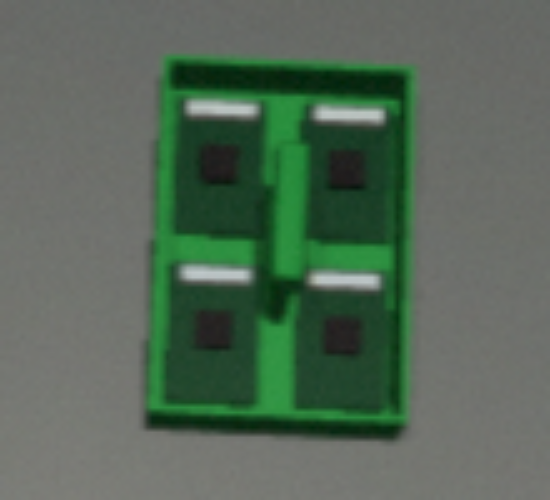

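The crop shows the green tray with circuit boards, its handle bar lengthwise in the middle at crop (290,210), so this is the right one. Now I'll grip the bail and swing it in along its arc.

Run:
```python
from h import *; from plant import robot
thy=np.arctan2(ey[1],ey[0])
opt=[]
for yaw in(YAW+np.pi/2,YAW-np.pi/2):
    r=down(yaw,-.2,thy); e=r.as_euler('xyz').tolist(); zt=r.as_matrix()[:,2]
    q=robot.inverse_kinematics((bar(2.69,0)-zt*.07).tolist(),e)
    opt.append((abs(q[6]),e,zt))
_,e,zt=min(opt,key=lambda o:o[0])
T=lambda a,b=0:(bar(a,0)+zt*(.008-b)).tolist()
s=lambda k:(lambda d:print(k,round(d['t'],2),d['tcp_pos'].round(4),d['wrist_force'].round(1),round(d['opening'],3),round(d['gripper_force'],1)))(robot.sense())
robot.goto(T(2.69,.08),e); s('above')
robot.grip(.55,20)
print('hit',robot.move_straight(T(2.69),.1,contact_N=8)); s('at')
robot.grip(0.0,20); s('grip')
for a in np.linspace(2.69,0,9)[1:]:
    hit=robot.move_straight(T(a),.12,contact_N=25); s(round(a,2))
    if hit: print('HIT');break
import pickle
f=robot.grab_frame('side'); pickle.dump(f,open('f1.pkl','wb')); cv2.imwrite('pics/s1.png',f['image'][200:420,280:560,::-1].repeat(2,0).repeat(2,1))
```

```text
above 3.11 [ 0.3822 -0.1655  0.1786] [ 0.2 -0.7  0. ] 0.995 0.0
hit False
at 4.53 [ 0.3663 -0.1681  0.1005] [-0.2  0.1 -0.5] 0.554 0.0
grip 4.96 [ 0.3672 -0.1677  0.1004] [ 4.1  0.8 -2.1] 0.081 21.5
2.35 5.26 [ 0.3769 -0.1666  0.1152] [ 3.7  0.4 -3.1] 0.082 21.2
2.02 5.56 [ 0.3893 -0.1653  0.1258] [-3.9 -0.8  5.7] 0.081 21.3
1.68 5.86 [ 0.4085 -0.1633  0.1315] [-2.2  1.6 12.7] 0.083 22.4
1.34 6.16 [ 0.429  -0.1612  0.1305] [1.2 2.4 8.3] 0.082 22.3
1.01 6.46 [ 0.4461 -0.1594  0.1231] [3.8 1.3 4.9] 0.079 22.1
0.67 6.76 [ 0.4588 -0.158   0.1106] [5.1 0.3 3.4] 0.084 22.3
0.34 7.06 [ 0.4673 -0.1571  0.0943] [ 4.5 -0.3  1.1] 0.085 22.7
0.0 7.36 [ 0.4706 -0.1567  0.0758] [ 5.8  0.5 -0.8] 0.083 23.1
```

View pics/s1.png

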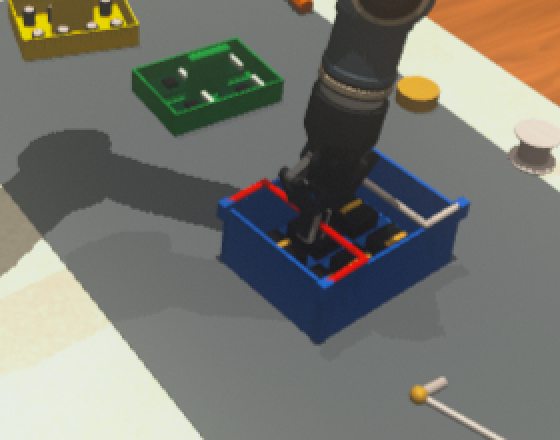

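The bail now lies level over the mouth, held by the fingers at crop (320,235). I'll press it onto its stop, release it, and measure both the bars and the tray handle again on the way.

Run:
```python
from h import *; from plant import robot; import pickle
s=lambda k:(lambda d:print(k,round(d['t'],2),d['tcp_pos'].round(4),d['wrist_force'].round(1),round(d['opening'],3)))(robot.sense())
d=robot.sense(); p=d['tcp_pos']
print(robot.move_straight((p-[0,0,.005]).tolist(),.03,contact_N=10)); s('press')
robot.grip(.4,20)
zt=Ro.from_euler('xyz',d['tcp_rot']).as_matrix()[:,2]
p=robot.sense()['tcp_pos']; robot.move_straight((p-zt*.1).tolist(),.15); s('up')
q=robot.inverse_kinematics([.568,.17,.25],[np.pi,0,-.044+np.pi]); print(q)
robot.goto([.568,.17,.25],[np.pi,0,-.044+np.pi]); robot.sleep(.2); s('tray')
F={n:robot.grab_frame(n) for n in('top','wrist')}; pickle.dump(F,open('f2.pkl','wb'))
cv2.imwrite('pics/w2.png',np.hstack([F[n]['image'][::2,::2,::-1] for n in F]))
for n,c,b in(('top','red',(.08,.095)),('top','blue',(.074,.09)),('wrist','green',(.028,.042)),('wrist','green',(.06,.08))):
    f=F[n];W=world(f);z=W[...,2]
    for m,ce in comps(mask(f,c)&(z>b[0])&(z<b[1]),100): print(n,c,b,ce,m.sum(),*rect(W[m]),np.median(z[m]).round(4))
f=F['top'];W=world(f);z=W[...,2];L=(W[...,:2]-C);lx=L@ex;ly=L@ey
h=cv2.cvtColor(f['image'],cv2.COLOR_RGB2HSV)[...,1]
for n,m in(('red',mask(f,'red')&(abs(lx-.045)<.012)),('steel',(h<90)&(abs(lx+.045)<.012))):
    m=m&(abs(ly)<.06)&(z>.083)&(z<.094)
    P=W[m]; vx,vy,x,y=cv2.fitLine((P[:,:2]*1000).astype(np.float32),cv2.DIST_HUBER,0,.01,.01).ravel()
    print(n,m.sum(),'lx',np.median(lx[m]),'z',np.percentile(z[m],[5,50,95]),'ang',np.degrees(np.arctan2(vy,vx))%180-90)
```

```text
True
press 7.62 [ 0.4706 -0.1568  0.0727] [-1.  -0.4  4.8] 0.084
up 8.82 [ 0.4911 -0.1539  0.17  ] [-0.   0.1  0.3] 0.399
[-0.88818577  0.3805056   0.6987796   1.75763447 -0.27111874  1.10194123
  1.42605294]
tray 10.31 [0.5682 0.1685 0.2497] [-0.  -0.3  0.4] 0.398
top red (0.08, 0.095) [547. 230.] 144 [ 0.46350772 -0.22550742] [55.8296814  25.77071381] 35.29019546508789 0.0868
top blue (0.074, 0.09) [523. 157.] 127 [ 0.6223645  -0.18334494] [66.57688141 23.98092651] 84.5754623413086 0.0801
top blue (0.074, 0.09) [541. 201.] 118 [ 0.52686932 -0.22333437] [77.84410095  5.88509989] 6.044308662414551 0.0782
wrist green (0.028, 0.042) [320. 185.] 1352 [0.568336   0.17183189] [156.63278198 110.28112793] -2.2089462280273438 0.0346
wrist green (0.028, 0.042) [320. 284.] 241 [0.64794946 0.1654133 ] [83.63995361  3.62762427] 87.41596984863281 0.0345
wrist green (0.06, 0.08) [323. 217.] 973 [0.56941809 0.17172015] [58.43426132 13.63008881] -2.0951004028320312 0.0704
red 31 lx 0.04411049076609811 z [0.08467403 0.08651815 0.08955853] ang 3.2430801
steel 75 lx -0.04552631560227457 z [0.08462089 0.08674463 0.08935243] ang 6.182419
```

View pics/w2.png

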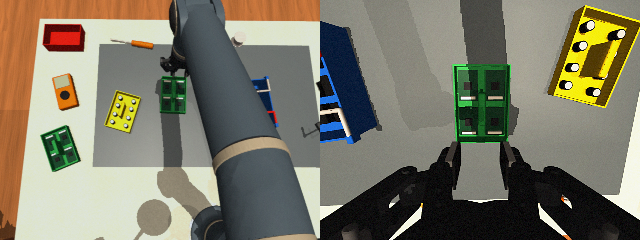

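The wrist view (right half) shows the tray at about (482,103), and measures it at (0.569,0.1715), -2.2°, agreeing with the top view. The bail is down, with the bar tops at about 87 mm. I'll take one wrist look at the tote for the placing pose.

Run:
```python
from h import *; from plant import robot; import pickle
p=tote(0,0,330).tolist(); o=[np.pi,0,YAW+np.pi]
print(robot.inverse_kinematics(p,o),robot.inverse_kinematics(tote(0,0,142).tolist(),o))
robot.goto(p,o); robot.sleep(.2); d=robot.sense(); print(d['t'],d['tcp_pos'])
f=robot.grab_frame('wrist'); pickle.dump(f,open('f3.pkl','wb')); cv2.imwrite('pics/w3.png',f['image'][:,:,::-1])
W=world(f);z=W[...,2];L=(W[...,:2]-C);lx=L@ex*1000;ly=L@ey*1000
S=cv2.cvtColor(f['image'],cv2.COLOR_RGB2HSV)[...,1]
for n,m in(('red',mask(f,'red')&(abs(lx-45)<14)&(abs(ly)<60)),('steel',(S<90)&(abs(lx+45)<14)&(abs(ly)<60)),('redall',mask(f,'red')&(abs(lx-45)<14)),('rim',mask(f,'blue')&(z>.076)&(z<.084)&(abs(lx)<75)&(abs(ly)<90)),('rimx',mask(f,'blue')&(z>.076)&(z<.084)&(abs(ly)<60)&(abs(lx)>85))):
    if not n.startswith('rim'): m=m&(z>.083)&(z<.1)
    if m.sum()<5: print(n,m.sum()); continue
    P=W[m]; k=np.polyfit(ly[m],lx[m],1)
    print(n,m.sum(),'lx',np.percentile(lx[m],[1,50,99]).round(1),'ly',np.percentile(ly[m],[1,50,99]).round(1),'z',np.percentile(z[m],[5,50,95]).round(4),'skew deg',np.degrees(k[0]).round(2))
```

```text
[-0.5199134   0.21798452  0.87726951  1.77666043 -0.17742657  1.22929407
  2.08454525] [-0.34838743  0.43234288  0.71897827  1.99366006 -0.37619314  0.84980381
  2.25721124]
11.875 [ 0.51648953 -0.15013181  0.32957296]
red 910 lx [38.8 43.  46.3] ly [-58.9  -0.8  58.2] z [0.0847 0.087  0.0885] skew deg -0.06
steel 727 lx [-50.8 -46.5 -43.4] ly [-58.5   1.2  58.6] z [0.0848 0.087  0.0884] skew deg -0.03
redall 1327 lx [38.8 43.3 58.5] ly [-76.8  -1.8  74.6] z [0.0848 0.087  0.0885] skew deg 0.17
rim 614 lx [-43.8  -1.7  37.4] ly [-75.8  69.9  73.9] z [0.0776 0.0796 0.0809] skew deg -0.34
rimx 773 lx [-102.    94.4   97.4] ly [-57.8   1.4  58.1] z [0.0779 0.0797 0.081 ] skew deg 12.91
```

View pics/w3.png

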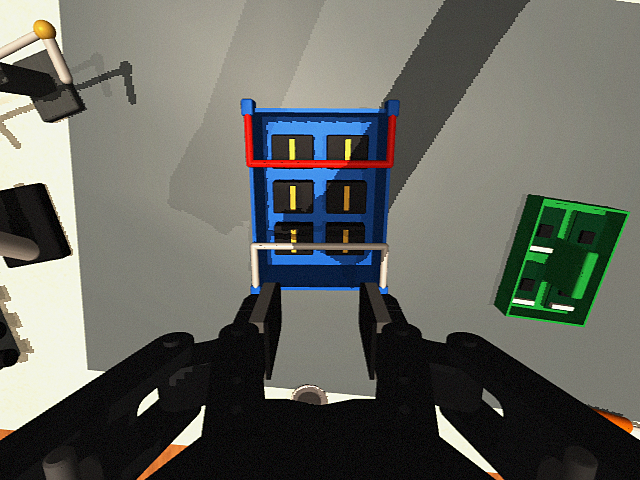

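The wrist view shows the bail lying flat at row 162 and the steel bar at row 246, square to each other. The tote centre needs a shift of about (-1.5,-0.8) mm in its own frame. Now I'll grasp the tray, carry it over and place it.

```bash
sed -i 's/^def tote/C=C+ex*-.0015+ey*-.0008\ndef tote/' h.py
python3 - <<'E'
from h import *; from plant import robot; import pickle
s=lambda k:(lambda d:print(k,round(d['t'],2),d['tcp_pos'].round(4),d['tcp_rot'].round(3),d['wrist_force'].round(1),round(d['opening'],3),round(d['gripper_force'],1)))(robot.sense())
o=[np.pi,0,np.pi-np.deg2rad(2.2)]; g=[.569,.1717]
robot.goto(g+[.15],o); robot.grip(.6)
print(robot.move_straight(g+[.054],.08,contact_N=10)); robot.sleep(.2); s('at')
robot.grip(0,70); s('grip')
z0=robot.sense()['tcp_pos'][2]
robot.move_straight(g+[.23],.1); robot.sleep(.3); s('lift')
robot.goto(tote(0,0,230).tolist(),[np.pi,0,np.pi+YAW]); robot.sleep(.3); s('over')
p=tote(0,0,88+z0*1000+8).tolist(); robot.move_straight(p,.1); robot.sleep(.3); s('hover')
F={n:robot.grab_frame(n) for n in('side','wrist')}; pickle.dump((F,z0),open('f4.pkl','wb'))
for n,f in F.items():
    W=world(f);z=W[...,2]; L=(W[...,:2]-C)*1000; lx=L@ex;ly=L@ey
    m=mask(f,'green')&(abs(lx)<120)&(abs(ly)<90)&(z>.1)
    print(n,m.sum(),rect(W[m&(z>.12)&(z<.14)]) if m.sum() else '')
cv2.imwrite('pics/h4.png',F['side']['image'][200:420,280:560,::-1].repeat(2,0).repeat(2,1))
E
```

```text
False
at 15.18 [0.5692 0.1718 0.0544] [3.141e+00 1.000e-03 3.103e+00] [ 0.3 -0.   0.4] 0.603 0.0
grip 15.6 [0.5691 0.1716 0.0542] [3.142 0.    3.103] [-1.1  0.2  2.8] 0.15 68.9
lift 17.81 [0.569  0.1717 0.2298] [-3.141 -0.     3.103] [-0.8 -0.4 -3. ] 0.153 68.2
over 19.35 [ 0.5178 -0.1497  0.2299] [-3.142 -0.    -3.032] [ 0.4 -0.1 -3.6] 0.144 68.2
hover 20.6 [ 0.5176 -0.1505  0.1506] [-3.142e+00  1.000e-03 -3.033e+00] [-0.6  0.2 -2.9] 0.153 68.2
side 1765 (array([ 0.51496069, -0.15229803]), array([165.84303284, 115.77945709]), 6.34266471862793)
wrist 28408 (array([ 0.49103702, -0.1528857 ]), array([110.49469757, 104.59038544]), -83.82083225250244)
```

View pics/h4.png

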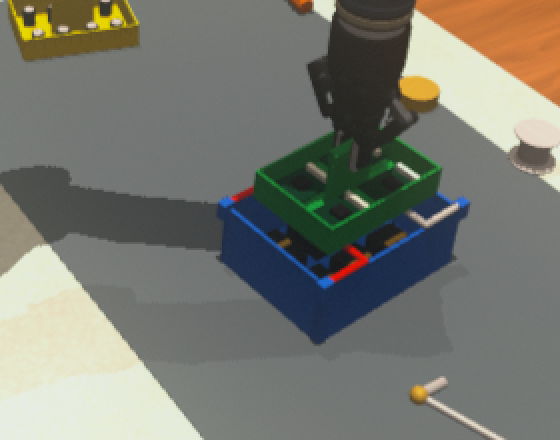

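The tray hovers level and centred over the tote. In the side view it sits within 2 mm of the tote centre and at 6.3°. Now I'll lower it until contact and release.

Run:
```python
from h import *; from plant import robot; import pickle
s=lambda k:(lambda d:print(k,round(d['t'],2),d['tcp_pos'].round(4),d['wrist_force'].round(1),round(d['opening'],3)))(robot.sense())
z0=pickle.load(open('f4.pkl','rb'))[1]; p=tote(0,0,88+z0*1000)
print(robot.move_straight((p-[0,0,.004]).tolist(),.02,contact_N=3)); robot.sleep(.2); s('down')
robot.grip(.3); robot.sleep(.2); s('open')
q=robot.sense()['tcp_pos']; robot.move_straight((q+[0,0,.1]).tolist(),.1); 
robot.goto([.45,.25,.3],[np.pi,0,np.pi]); robot.sleep(.2); s('away')
F={n:robot.grab_frame(n) for n in('side','top')}
for n,f in F.items():
    W=world(f);z=W[...,2]; L=(W[...,:2]-C)*1000; lx=L@ex;ly=L@ey
    m=mask(f,'green')&(abs(lx)<120)&(abs(ly)<90)&(z>.08)
    r=m&(z>.115)&(z<.13); print(n,rect(W[r]) if r.any() else '')
    if r.any():
        A=np.c_[lx[r],ly[r],np.ones(r.sum())]; print('plane slope deg',np.degrees(np.linalg.lstsq(A,z[r]*1000,rcond=None)[0][:2]),np.median(z[r]))
cv2.imwrite('pics/e5.png',F['side']['image'][:,:,::-1])
```

```text
True
down 21.36 [ 0.5174 -0.1505  0.1421] [-1.4  0.3  4.8] 0.149
open 21.84 [ 0.5162 -0.1499  0.1409] [ 0.1  1.6 -0.5] 0.3
away 24.71 [0.4505 0.249  0.2999] [-0.4 -0.6  0.6] 0.3
side (array([ 0.51542145, -0.152463  ]), array([166.26676941, 116.84394836]), 6.419821739196777)
plane slope deg [-0.44843771 -0.20181419] 0.1199152899338988
top (array([ 0.5171991 , -0.15101309]), array([161.05207825, 112.40976715]), 6.292194843292236)
plane slope deg [-0.03130881 -0.10782071] 0.12151823212734848
```

View pics/e5.png

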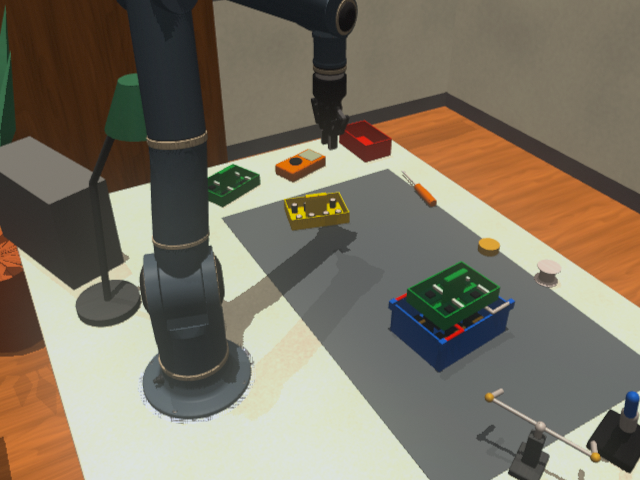

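The green tray sits level and centred on the tote at pixel (454,295), with its rim at about 122 mm and its yaw at 6.3°. The yellow tray at (317,210) hasn't moved, and the arm is clear.

```bash
python3 -c "
from plant import robot
print(robot.close_job())"
```

```text
the job is handed in; nothing more can be done
None
```

The job is handed in: the bail lies flat across the tote, and the green tray rests on the bail and crossbar, level, lengthwise and within about 2 mm of centre; the yellow tray was not touched, and the arm was clear at 24.7 s.

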